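# Refit the lower plate of a sandwich toaster and shut the lid

## Robot

A 6-joint arm with a two-finger parallel gripper is mounted at the origin on a cart in front of the work surface, level with it; the furniture and walls round the work are solid. World frame = base frame: x ahead of the robot, y to its left, z up, the work surface at z = 0. Lengths are in m, angles in rad, forces in N, time in s.
With the tool pointing down it reaches from about 0.375 to 0.975 m from the base axis. Payload 3.8 kg.
Tool frame: the origin (TCP) lies at the very end of the fingers, on their centre line; the grasp point (between the pads) lies 19 mm behind it (r.grip_depth is the distance from the TCP to the grasp point, in m); z points along the fingers, y is the line along which they close (so a half turn about z gives the same grasp; the last joint's range is limited). The gripper opens to 88 mm and grips with 3 to 60 N. Pads are 18 mm wide; open, the fingers measure 123 mm over their backs; the gripper's body (75 mm by 187 mm) begins 45 mm behind the grasp point.
Start: joints at [1.311, 0.264, 1.604, -0, 1.274, -0.037], TCP at [0.149, 0.658, 0.239] pointing down, gripper open.
Joint ranges: [-2.63, 2.63], [-0.94, 2.18], [0.31, 2.57], [-1.31, 4.45], [0, 2.66], [-2.55, 2.55]. Speed limits (rad/s): [2.57, 2.57, 3.14, 3.14, 3.14, 3.14].

## Interface

Orientations are given as a unit quaternion [x, y, z, w].
In Python, from bench import r gives the robot as it stands. The module is installed in compiled form; this text tells all that it offers.
- The arm moves only by the shell command python3 -m creep 'ROWS'. ROWS is JSON, a list of rows, each an object with "dr": the turn, a rotation vector about the tool's x, y, z in rad, a list of three; "delta_pos": the shift along the tool's x, y, z in m, a list of three; "fingers": the opening, from -1 (shut) to 1 (fully open). A call has 1 to 5 rows; each row is the pose to reach, as a shift and turn from the pose commanded when the call began, along the tool's axes at that moment; what a row does not reach only later rows make up. A row lasts 1/8 s, in which the tool goes at most 62.5 mm and 10.7 degrees, less where a joint would pass 70% of its speed; a pose out of reach is approached as far as the arm can. A call with a gripper value outside its range is refused whole. The fingers move at their own pace and stop on an object; the grip force is fixed at half the most. Time passes only in rows, so rows that repeat a pose let the fingers close. It gives the time, the measured TCP pose, the force, the opening and the grip force at its end, in the units of the state.
- r.read_state(): the state, without advancing time (a new reading comes with each control period).
- r.camera(name): name is "side" or "top"; returns a dict with "image" (480x640x3 uint8, red, green, blue), "depth" (480x640 float32, m along the optical axis (not along the pixel's ray), 0 where there is no reading), "fovy" (degrees; the focal length in pixels is half the picture's height over the tangent of half this angle, whatever the lens; pixels are square), "cx", "cy" (the principal point, pixels), "R" (3x3) and "t" (3): a world point X has camera coordinates R X + t. Camera axes: x right, y down, z forward; pixel columns grow to the right and rows downward; lengths in m; the calibration is good to about 2 mm. A picture is of the moment at which its call begins.
- r.close_job(): hands the job in; it is judged then, once.
The state is a dict: "time": time; "joint_positions": joint angles; "qd": joint speeds; "joint_torque": joint torques, N m; "tool_pos": TCP position; "tcp_rot": TCP orientation; "contact_force": force on the tool from outside, world axes, zero at the start; "torque": the same for the moment, N m; "opening": opening from 0.0 (shut) to 1.0 (fully open); "finger_force": force on a finger pad.
Only numpy, scipy, OpenCV 4.12 (cv2) and the standard library are available. Lean on these libraries where they do the work, as an engineer would, in place of code of your own. Each camera call takes 0.05 s, during which the arm holds its last target. There are 200 camera calls.

## Task

The washed lower plate of the sandwich toaster is on the chopping board. Put it back: slide its two ears down into the spring-clip slots inside the open toaster until it sits flat and fully home, without forcing or banging it, and let go. Then shut the lid gently all the way, and leave the jar, mug and salt shaker where they are.

Things in the scene. Friction and masses are not known exactly. Their poses are not given: they have to be found in the camera images.
- plate_mid (a point): Middle of the loose lower plate, a dark tray 90 (x) x 116 (y) mm, 0.24-0.39 kg, lying right way up on the chopping board (21 mm thick). Point is 14 mm above the flat underside. A dividing ridge runs along x through the middle: 12 mm wide (y), 78 mm long, top 28 mm above the underside. Lift by pinching the ridge across y; the pocket each side is only 47 mm wide, so go in part open.
- plate: The same plate, origin under its middle, z up. Floor 5 mm thick, rim 5 mm thick and 16 mm high. A bare-metal ear stands out 12 mm from the middle of each y end: 20 mm wide (x), its underside 3 mm and its top 11 mm above the plate's underside. A half turn about z makes no difference.
- toaster: Red sandwich toaster, fixed, 146 (x) x 184 (y) mm; walls 50 mm high, 8 mm thick. Origin under its middle, x to the hinge at the back, z up. Inside is a metal heater carrier with four seat pads and, at each y end, an upright slot for an ear. The carrier can be set fore or aft: the middle of both slots is at one and the same x, anywhere from -16 to +16 mm. This is not measured: look, or feel for it.
- seat (a point): Fixed mark of the toaster at its x = -20 mm, y = 0, 32 mm above its origin, axes as the toaster: just ahead of the carrier's foremost setting. The plate belongs with its underside at this height, its middle at this y and, as the carrier is set, 4 to 36 mm behind (+x), its x axis along this x. There it stops hard on the pads; the clips keep it by friction.
- mouth (a point): Fixed mark of the toaster, 26 mm above seat: the height of the slots' open tops. Each is 23 mm wide (x), with 3 mm to spare for the plate in y each way. An ear misplaced in x stops on the hard metal, over 10 mm wide, beside the mouth. From 5 mm below the mouth two sprung leaves narrow the slot to 18 mm and give over 3 mm each; sliding down them takes about 8 to 20 N in all.
- toaster_lid (a joint): Angle of the lid, rad: 0 shut (a hard stop), 1.57 upright, at most 1.9; starts at 1.7 to 1.85. The hinge axis lies along the toaster's y, 78 mm behind its origin and 56 mm above it. The hinge is stiff (0.42 N m): the lid stays where it is left and must be pushed all the way shut.
- lid_handle (a point): Middle of the black handle on the lid's free edge: 40 mm long, 90 mm wide (y), 12 mm thick. Axes are the lid's: x to the hinge, z out of the outer face (up when shut, backward when open). The hinge axis is 166 mm along +x and 30 mm along -z from this point; the outer face of handle and lid is 6 mm along +z.
- jar: Jar with a light lid, 66 x 72 x 102 mm, standing in front of the microwave; origin under its middle. Leave alone.
- mug: White mug, 82 mm across, 91 mm high; origin under it. Leave alone.
- shaker: Small glass salt shaker, 44 x 44 x 90 mm, right of the toaster's front; origin under it. Leave alone.

How it is judged:
By the outcome, as a careful person would: the job done as asked, in the order asked, and still so for the second after the job is handed in, with the robot touching nothing.
It also fails if it takes over 72 s, if anything falls off the work surface, if the arm or the gripper's body presses on something with over 40 N, if the wrist force passes 120 N, or if a joint passes its speed limit or range.

## Working session

There is one attempt and no reset: what is moved stays moved. The work goes in short steps, Python scripts to look and compute and a shell command to move; the robot and the scene stay as the last step left them, time stands still between calls to the robot, and variables do not carry over. Pictures are saved under pics/ and viewed, at most 10 in all, crops included, and the job is handed in when it is done.

```bash
mkdir -p pics; cat > h.py <<'E'
import numpy as np, cv2
from bench import r
from scipy.spatial.transform import Rotation as Ro
def cam(n):
    c=r.camera(n); c['f']=240/np.tan(np.radians(c['fovy'])/2); return c
def cloud(c):
    v,u=np.mgrid[0:480,0:640]; d=c['depth']
    P=np.stack([(u-c['cx'])/c['f']*d,(v-c['cy'])/c['f']*d,d],-1)
    W=(P-c['t'])@c['R']; W[d==0]=np.nan; return W
def ray(c,u,v,z):
    o=-c['R'].T@c['t']; d=c['R'].T@np.array([(u-c['cx'])/c['f'],(v-c['cy'])/c['f'],1]); return o+d*(z-o[2])/d[2]
def save(n,im): cv2.imwrite('pics/'+n+'.png',im[:,:,::-1])
E
python3 - <<'E'
from h import *
for n in('top','side'):
    c=cam(n); save(n+'0',c['image']); np.savez(n+'0',**c); print(n,c['f'],c['cx'],c['cy'],-c['R'].T@c['t'],c['R'].round(3).tolist())
s=r.read_state();print(s)
E
```

```text
top 554.3702072642112 310.90787734866655 241.0165352251541 [ 0.30252128 -0.0118625   1.18588252] [[-0.022, -0.999, -0.035], [-0.988, 0.027, -0.153], [0.154, 0.031, -0.988]]
side 485.18987529880786 314.9925451502945 243.18597925717765 [-0.04643884 -0.6854015   0.70967728] [[0.8, -0.6, -0.002], [-0.358, -0.474, -0.805], [0.482, 0.644, -0.594]]
{'time': 0.1, 'joint_positions': array([ 1.31110557e+00,  2.64671738e-01,  1.60525044e+00, -1.48571563e-05,
        1.27371946e+00, -3.68883111e-02]), 'qd': array([ 2.58817941e-03, -2.02642774e-03, -1.97296700e-03,  1.81781981e-05,
        9.86955127e-05,  8.31055475e-05]), 'joint_torque': array([-1.27231910e-03, -5.03619182e+01, -3.58068001e+01,  7.30598602e-02,
        2.33580294e-02, -6.49015305e-05]), 'tool_pos': array([0.14898044, 0.65768007, 0.23750959]), 'tcp_rot': array([ 1.11168722e-01,  9.93801019e-01, -1.01430150e-03, -1.44342837e-04]), 'contact_force': array([-0.51563734, -0.87842371, -0.18554868]), 'torque': array([ 0.01601472,  0.04073124, -0.01570099]), 'finger_force': 0.0, 'opening': 1.0040381421927376}
```

View pics/top0.png

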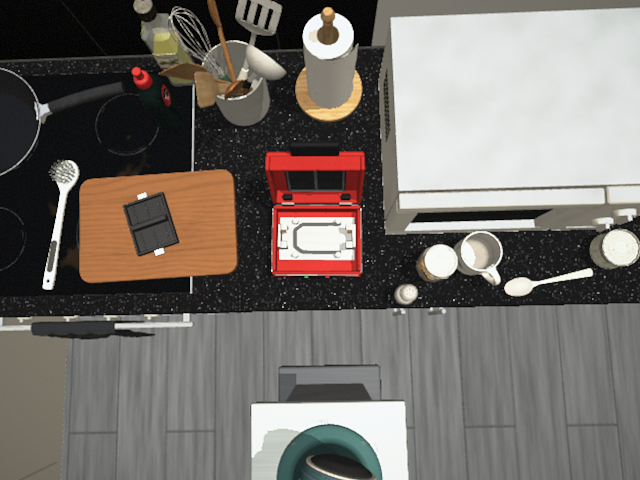

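View pics/side0.png

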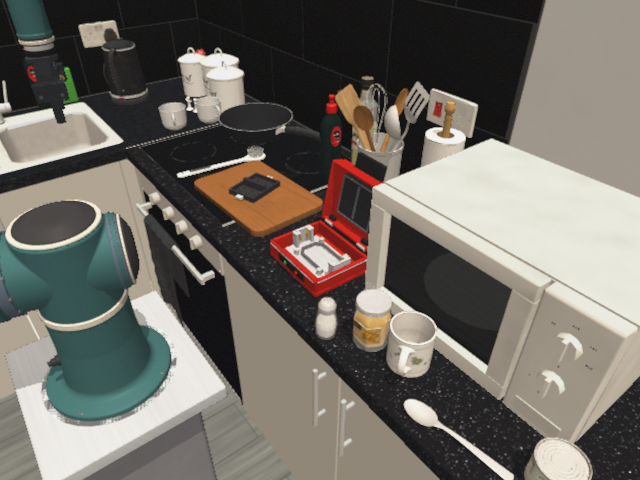

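The top view shows the plate at about (151,223), with ears near (142,196) and (159,251). The toaster is at about (317,240), with the two slot posts near (283,240) and (352,240). The lid is open behind it, and the handle is near (315,150). The jar, mug and shaker are to the right.

```bash
python3 - <<'E'
from h import *
c=dict(np.load('top0.npz')); W=cloud(c); im=c['image'].astype(int)
# toaster: red pixels near wall top
red=(im[...,0]>110)&(im[...,1]<60)&(im[...,2]<60)
v,u=np.mgrid[0:480,0:640]
box=(u>255)&(u<380)&(v>195)&(v<290)
m=red&box&(abs(W[...,2]-.05)<.008)
P=W[m]; print('rim n',m.sum(),P.min(0),P.max(0),np.median(P[:,2]))
rect=cv2.minAreaRect(P[:,:2].astype(np.float32)); print('toaster rect',rect)
# board and plate
b2=(u>110)&(u<195)&(v>180)&(v<270)
dark=(im.max(-1)<75)&b2
k,l,s,ce=cv2.connectedComponentsWithStats(dark.astype(np.uint8)); i=1+np.argmax(s[1:,4]); 
mm=l==i
cnt=max(cv2.findContours(mm.astype(np.uint8),0,2)[0],key=cv2.contourArea)
pts=np.array([ray(c,a,b,.021+.016)[:2] for a,b in cnt[:,0]],np.float32)
print('plate px',s[i],'rect',cv2.minAreaRect(pts)); print('plate z',np.nanpercentile(W[mm][:,2],[5,50,95]))
x=W[(u>85)&(u<115)&(v>200)&(v<260)];print('board z',np.nanmedian(x[:,2]))
# white metal ears
w=(im.min(-1)>150)&b2; k,l,s,ce=cv2.connectedComponentsWithStats(w.astype(np.uint8))
for i in range(1,k):
    if s[i,4]>8: print('ear',ce[i],s[i,4],ray(c,*ce[i],.032))
# lid points
m=(u>262)&(u<368)&(v>140)&(v<212); 
h=(im.max(-1)<60)&(u>285)&(u<345)&(v>140)&(v<158)&(W[...,2]>.1)
print('handle',np.nanmin(W[h],0),np.nanmax(W[h],0),np.nanmedian(W[h],0))
a=cv2.resize(c['image'][190:285,260:375],None,fx=6,fy=6,interpolation=cv2.INTER_CUBIC); save('t1',a)
E
```

```text
rim n 831 [ 0.40863349 -0.07818827  0.04224006] [0.57231326 0.10561814 0.05786051] 0.050743629547828295
toaster rect ((0.49053651094436646, 0.013561435043811798), (0.18081897497177124, 0.16208717226982117), 88.7626724243164)
plate px [ 124  193   55   63 1734] rect ((0.5289314985275269, 0.3654470145702362), (0.11683060228824615, 0.09093539416790009), 17.991106033325195)
plate z [0.02416252 0.02945437 0.04905922]
board z 0.021704003870979385
ear [141.74509804 195.45098039] 51 [0.5921673 0.3876771 0.032    ]
ear [158.85714286 251.28571429] 63 [0.46944613 0.34785695 0.032     ]
handle [ 0.61427199 -0.03411954  0.20044314] [0.63376906 0.05451504 0.23655023] [0.62098267 0.0093496  0.225765  ]
```

View pics/t1.png

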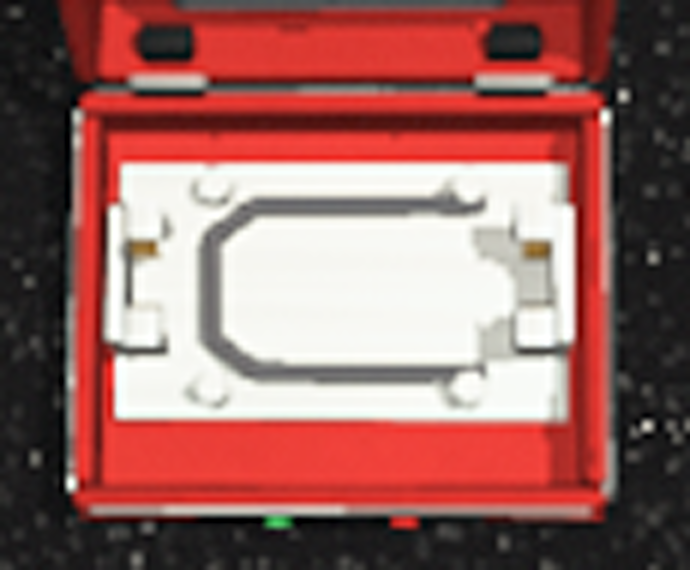

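The crop shows the carrier's posts. The left slot lies between posts at crop v≈240 and 305 (full-image u≈284), and the right slot is at u≈349.5. Both centre near full-image v≈235.5.

```bash
python3 - <<'E'
from h import *
c=dict(np.load('top0.npz')); W=cloud(c); im=c['image'].astype(int)
red=(im[...,0]>110)&(im[...,1]<70)&(im[...,2]<70)
# front rim edge per column: lowest red pixel with z>.044
F=[];L=[];R=[]
for u in range(285,352,3):
    vs=[v for v in range(255,290) if red[v,u] and abs(W[v,u,2]-.05)<.006]
    F.append(ray(c,u,max(vs)+.5,.05)[:2])
F=np.array(F); p=np.polyfit(F[:,1],F[:,0],1); print('front edge x at y=.0136',np.polyval(p,.0136),'slope',p[0])
for v in range(215,265,4):
    us=[u for u in range(262,375) if red[v,u] and abs(W[v,u,2]-.05)<.006]
    L.append(ray(c,min(us)-.5,v,.05)[:2]);R.append(ray(c,max(us)+.5,v,.05)[:2])
L=np.array(L);R=np.array(R)
for n,q in(('L',L),('R',R)): print(n,np.polyfit(q[:,0]-.48,q[:,1],1))
for u in (282,283,284,285,286,287,346,347,348,349,350,351,352): print(u,im[222:252,u].sum(-1)//3, )
for u in (284,350):
  for v in (222,226,230,235.5,240,244): print(u,v,ray(c,u,v,.058).round(4), W[int(v),u].round(4))
# lid plane
m=(np.mgrid[0:480,0:640][1]>270)&(np.mgrid[0:480,0:640][1]<362)&(np.mgrid[0:480,0:640][0]>150)&(np.mgrid[0:480,0:640][0]<200)&(W[...,2]>.07)
P=W[m]; 
for z in np.arange(.07,.25,.02):
    q=P[abs(P[:,2]-z)<.01]; 
    if len(q): print('lid z',round(z,2),np.percentile(q[:,0],[5,50,95]).round(3))
E
```

```text
front edge x at y=.0136 0.41199544889795875 slope 0.02523000975221663
L [-0.0358816   0.10348293]
R [-0.03530408 -0.07659142]
282 [245 246 244 243 243 243 248 220 116 103 125 156 199 228 226 226 229 230
 208 224 244 242 243 245 250 215  73 187 246 248]
283 [244 245 243 242 243 244 248 222 121 109 144 184 233 250 249 248 250 251
 231 224 245 244 244 245 251 218  73 209 252 248]
284 [245 246 246 245 245 247 251 226 120 105 141 214 243 247 246 245 247 248
 227 225 247 247 247 249 253 222  73 210 251 248]
285 [245 247 248 247 249 250 253 228 115  99 136 226 247 245 245 245 246 248
 228 227 249 249 250 252 255 228  74 208 250 247]
286 [245 245 242 236 238 238 238 217 208 212 193 232 246 245 245 245 246 247
 229 213 232 231 231 220 207 162  74 209 250 247]
287 [245 245 242 225 180 154 148 166 232 248 238 242 245 245 245 244 246 247
 241 234 235 235 236 211 158 129 100 216 249 247]
346 [245 242 235 233 226 225 226 204 177 186 183 184 191 190 191 194 194 194
 180 201 230 229 230 231 234 183  90 184 244 250]
347 [245 245 244 244 245 247 250 232 152 139 133 164 193 193 195 195 197 198
 161 210
[... 912 characters left out ...]
.0793 0.058 ] [0.4877 0.0821 0.024 ]
284 244 [0.4739 0.0794 0.058 ] [0.4735 0.0792 0.0609]
350 222 [ 0.5162 -0.0579  0.058 ] [ 0.5232 -0.0594  0.0208]
350 226 [ 0.5078 -0.0576  0.058 ] [ 0.5077 -0.0576  0.0584]
350 230 [ 0.4994 -0.0573  0.058 ] [ 0.4991 -0.0573  0.0595]
350 235.5 [ 0.4879 -0.0569  0.058 ] [ 0.4955 -0.0586  0.0185]
350 240 [ 0.4785 -0.0566  0.058 ] [ 0.485  -0.0583  0.0166]
350 244 [ 0.4702 -0.0564  0.058 ] [ 0.4703 -0.0564  0.0578]
lid z 0.07 [0.562 0.572 0.591]
lid z 0.09 [0.565 0.58  0.594]
lid z 0.11 [0.57  0.584 0.599]
lid z 0.13 [0.575 0.588 0.603]
lid z 0.15 [0.579 0.591 0.596]
lid z 0.17 [0.579 0.593 0.596]
lid z 0.19 [0.587 0.612 0.624]
lid z 0.21 [0.587 0.6   0.618]
```

```bash
cat >> h.py <<'E'
def to(p,ydir=None):
    "tool-frame shift/turn from the measured pose to TCP p with tool z down, tool y at ydir deg"
    s=r.read_state(); R=Ro.from_quat(s['tcp_rot'])
    d=R.inv().apply(np.array(p)-s['tool_pos'])
    y=R.as_matrix()[:,1]; now=np.degrees(np.arctan2(y[1],y[0]))
    if ydir is None: ydir=now
    a=np.radians(ydir); yv=np.array([np.cos(a),np.sin(a),0]); z=np.array([0,0,-1.]); x=np.cross(yv,z)
    T=Ro.from_matrix(np.stack([x,yv,z],1))
    print('t',round(s['time'],2),'pos',s['tool_pos'].round(4),'ydir',now.round(2),'d',d.round(4),'dr',(R.inv()*T).as_rotvec().round(4),'F',s['contact_force'].round(1),'op',round(s['opening'],3),'ff',s['finger_force'])
E
python3 -c "
from h import *
to([.53,.367,.16],18)"
```

```text
t 0.1 pos [0.149  0.6577 0.2375] ydir 77.23 d [-0.4358 -0.1991  0.0779] dr [-1.9000e-03  1.0000e-03  1.0338e+00] F [-0.5 -0.9 -0.2] op 1.004 ff 0.0
```

```bash
python3 -m creep '[{"dr":[0,0,0.12],"delta_pos":[-0.05,-0.023,0],"fingers":-0.1},{"dr":[0,0,0.25],"delta_pos":[-0.1,-0.046,0],"fingers":-0.1},{"dr":[0,0,0.38],"delta_pos":[-0.15,-0.07,0],"fingers":-0.1},{"dr":[0,0,0.5],"delta_pos":[-0.2,-0.09,0],"fingers":-0.1},{"dr":[0,0,0.62],"delta_pos":[-0.25,-0.115,0.01],"fingers":-0.1}]'
python3 -c "
from h import *
to([.53,.367,.13],18)"
```

```text
time: 0.72
tool_pos: [0.3691, 0.4902, 0.2291]
tcp_rot: [0.411, 0.912, 0.001, 0.0]
contact_force: [0.6, -0.2, -0.0]
opening: 0.462
finger_force: 0.0
t 0.72 pos [0.3691 0.4902 0.2291] ydir 41.5 d [-0.1989  0.0387  0.0992] dr [ 0.0015 -0.0006  0.4102] F [ 0.6 -0.2 -0. ] op 0.462 ff 0.0
```

```bash
python3 -m creep '[{"dr":[0,0,0.14],"delta_pos":[-0.055,0.01,0.025],"fingers":-0.1},{"dr":[0,0,0.28],"delta_pos":[-0.11,0.02,0.05],"fingers":-0.1},{"dr":[0,0,0.4],"delta_pos":[-0.16,0.03,0.08],"fingers":-0.1},{"dr":[0,0,0.4],"delta_pos":[-0.195,0.038,0.099],"fingers":-0.1},{"dr":[0,0,0.4],"delta_pos":[-0.195,0.038,0.099],"fingers":-0.1}]'
python3 - <<'E'
from h import *
to([.53,.367,.031],18)
c=cam('side'); np.savez('side1',**c); a=c['image'][120:300,150:400]; save('s1',cv2.resize(a,None,fx=3,fy=3,interpolation=cv2.INTER_CUBIC))
E
```

```text
time: 1.35
tool_pos: [0.5259, 0.3678, 0.1267]
tcp_rot: [0.584, 0.812, -0.002, -0.001]
contact_force: [-0.4, 0.7, 0.4]
opening: 0.449
finger_force: 0.0
t 1.35 pos [0.5259 0.3678 0.1267] ydir 18.59 d [-0.0019  0.0041  0.0957] dr [-0.0048  0.0016  0.0102] F [-0.4  0.7  0.4] op 0.449 ff 0.0
```

View pics/s1.png

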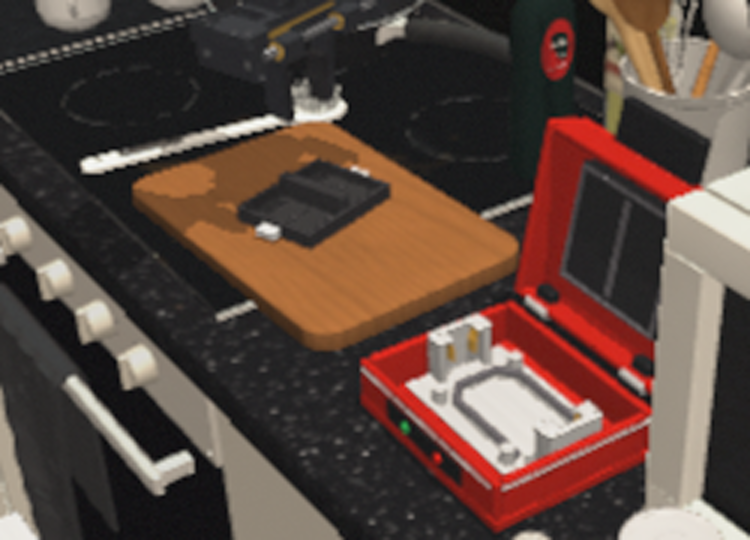

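The side view shows the gripper (around crop (305,90)) above the plate (crop (315,200)), with the ridge running between the pockets. I'm descending.

```bash
python3 -m creep '[{"dr":[-0.005,0.0015,0.01],"delta_pos":[-0.002,0.004,0.03],"fingers":-0.1},{"dr":[-0.005,0.0015,0.01],"delta_pos":[-0.002,0.004,0.06],"fingers":-0.1},{"dr":[-0.005,0.0015,0.01],"delta_pos":[-0.002,0.004,0.08],"fingers":-0.1},{"dr":[-0.005,0.0015,0.01],"delta_pos":[-0.002,0.004,0.093],"fingers":-0.1},{"dr":[-0.005,0.0015,0.01],"delta_pos":[-0.002,0.004,0.095],"fingers":-0.1}]'
python3 - <<'E'
from h import *
to([.53,.367,.030],18)
E
```

```text
time: 2.02
tool_pos: [0.5295, 0.3703, 0.0342]
tcp_rot: [0.586, 0.81, 0.002, 0.001]
contact_force: [-0.3, 0.3, -1.0]
opening: 0.453
finger_force: 0.0
t 2.02 pos [0.5295 0.3703 0.0342] ydir 18.26 d [-0.0033 -0.0005  0.0042] dr [ 0.004  -0.0013  0.0045] F [-0.3  0.3 -1. ] op 0.453 ff 0.0
```

```bash
python3 -m creep '[{"dr":[0,0,0],"delta_pos":[-0.003,0,0.003],"fingers":-0.1},{"dr":[0,0,0],"delta_pos":[-0.003,0,0.003],"fingers":-1},{"dr":[0,0,0],"delta_pos":[-0.003,0,0.003],"fingers":-1},{"dr":[0,0,0],"delta_pos":[-0.003,0,0.003],"fingers":-1},{"dr":[0,0,0],"delta_pos":[-0.003,0,0.003],"fingers":-1}]'
python3 - <<'E'
from h import *
to([.53,.367,.16],18)
E
```

```text
time: 2.65
tool_pos: [0.5313, 0.3672, 0.0322]
tcp_rot: [0.586, 0.81, 0.003, 0.001]
contact_force: [-1.0, -0.9, 2.4]
opening: 0.137
finger_force: 30.0
t 2.65 pos [0.5313 0.3672 0.0322] ydir 18.21 d [ 0.0004 -0.0006 -0.1278] dr [ 0.0054 -0.0016  0.0037] F [-1.  -0.9  2.4] op 0.137 ff 30.00764161348343
```

```bash
python3 -m creep '[{"dr":[0.005,0,0],"delta_pos":[0,0,-0.01],"fingers":-1},{"dr":[0.005,0,0],"delta_pos":[0,0,-0.04],"fingers":-1},{"dr":[0.005,0,0],"delta_pos":[0,0,-0.09],"fingers":-1},{"dr":[0.005,0,0],"delta_pos":[0,0,-0.125],"fingers":-1},{"dr":[0.005,0,0],"delta_pos":[0,0,-0.125],"fingers":-1}]'
python3 - <<'E'
from h import *
to([.49,.0134,.16],88.3)
E
```

```text
time: 3.28
tool_pos: [0.5328, 0.3683, 0.1609]
tcp_rot: [0.586, 0.81, 0.004, 0.001]
contact_force: [-0.1, 1.1, -3.4]
opening: 0.127
finger_force: 30.0
t 3.27 pos [0.5328 0.3683 0.1609] ydir 18.22 d [-0.3237 -0.1516 -0.0014] dr [ 0.0087  0.0016 -1.2231] F [-0.1  1.1 -3.4] op 0.127 ff 29.9961519241333
```

```bash
python3 -m creep '[{"dr":[0.004,0,-0.14],"delta_pos":[-0.04,-0.019,0],"fingers":-1},{"dr":[0.004,0,-0.3],"delta_pos":[-0.085,-0.04,0],"fingers":-1},{"dr":[0.004,0,-0.46],"delta_pos":[-0.13,-0.06,0],"fingers":-1},{"dr":[0.004,0,-0.62],"delta_pos":[-0.175,-0.082,0],"fingers":-1},{"dr":[0.004,0,-0.78],"delta_pos":[-0.22,-0.103,0],"fingers":-1}]'
python3 - <<'E'
from h import *
to([.49,.0134,.16],88.3)
E
```

```text
time: 3.9
tool_pos: [0.4994, 0.1238, 0.1537]
tcp_rot: [0.231, 0.973, -0.002, -0.003]
contact_force: [1.5, 0.4, -2.1]
opening: 0.134
finger_force: 30.0
t 3.9 pos [0.4994 0.1238 0.1537] ydir 63.24 d [-0.0413 -0.1028 -0.006 ] dr [-0.0038 -0.0067 -0.4374] F [ 1.5  0.4 -2.1] op 0.134 ff 29.996903836727142
```

```bash
python3 -m creep '[{"dr":[0,-0.004,-0.16],"delta_pos":[-0.02,-0.05,-0.003],"fingers":-1},{"dr":[0,-0.004,-0.31],"delta_pos":[-0.04,-0.1,-0.006],"fingers":-1},{"dr":[0,-0.004,-0.44],"delta_pos":[-0.041,-0.103,-0.006],"fingers":-1},{"dr":[0,-0.004,-0.44],"delta_pos":[-0.041,-0.103,-0.006],"fingers":-1},{"dr":[0,-0.004,-0.44],"delta_pos":[-0.041,-0.103,-0.006],"fingers":-1}]'
python3 - <<'E'
from h import *
to([.49,.0134,.16],88.3)
for n in('top','side'):
    c=cam(n); np.savez(n+'2',**c)
    if n=='side': s=c
    else: t=c
a=cv2.resize(s['image'][150:310,230:420],(790//2*1,333)); b=cv2.resize(t['image'][180:300,250:390],(388,333)); save('m2',np.hstack([a,b]))
E
```

```text
time: 4.53
tool_pos: [0.4903, 0.0157, 0.1612]
tcp_rot: [0.017, 1.0, -0.001, -0.001]
contact_force: [0.8, -0.1, -2.3]
opening: 0.133
finger_force: 30.0
t 4.53 pos [0.4903 0.0157 0.1612] ydir 88.02 d [ 0.0002 -0.0023  0.0012] dr [-0.0019 -0.0018 -0.0048] F [ 0.8 -0.1 -2.3] op 0.133 ff 29.996143877506256
```

View pics/m2.png

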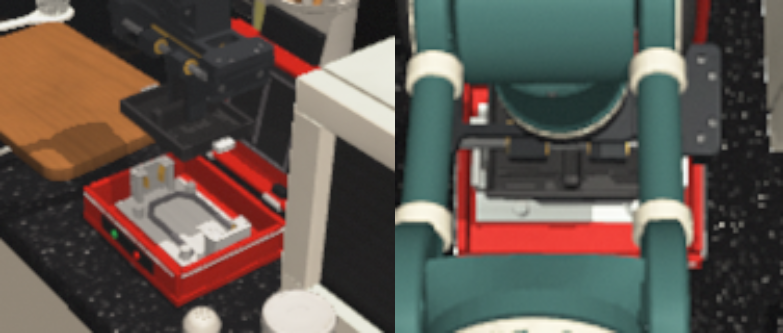

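```bash
python3 - <<'E'
from h import *
t=dict(np.load('top2.npz')); s=dict(np.load('side2.npz'))
W=cloud(t); v,u=np.mgrid[0:480,0:640]
for uu in range(290,331,6):
    col=[(vv,t['image'][vv,uu].sum()//3,*(W[vv,uu].round(4))) for vv in range(236,256)]
    # edge = last pixel with z>.13
    e=[x for x in col if x[4]>.13]; 
    if e: vv=e[-1][0]; print(uu,vv,e[-1][2:],ray(t,uu,vv+.5,.150).round(4),ray(t,uu,vv+.5,.166).round(4))
W=cloud(s); im=s['image']
# right end of plate in the side view
a=im[190:235,285:365]; save('s3',cv2.resize(a,None,fx=9,fy=9,interpolation=cv2.INTER_CUBIC))
m=(W[...,2]>.14)&(W[...,2]<.175)&(W[...,0]<.56)&(W[...,1]<.1)&(W[...,1]>-.1)&(W[...,0]>.42)
P=W[m]; print(m.sum(), np.percentile(P,[0,1,50,99,100],axis=0).round(4))
E
```

```text
290 251 (np.float64(0.4439), np.float64(0.0596), np.float64(0.1671)) [0.4453 0.0608 0.15  ] [0.4431 0.0597 0.166 ]
296 251 (np.float64(0.4439), np.float64(0.0486), np.float64(0.1648)) [0.445  0.0495 0.15  ] [0.4428 0.0485 0.166 ]
302 251 (np.float64(0.4428), np.float64(0.0371), np.float64(0.1708)) [0.4447 0.0381 0.15  ] [0.4425 0.0374 0.166 ]
308 252 (np.float64(0.4429), np.float64(0.0267), np.float64(0.1539)) [0.4425 0.0268 0.15  ] [0.4403 0.0262 0.166 ]
314 252 (np.float64(0.4427), np.float64(0.0154), np.float64(0.1534)) [0.4422 0.0155 0.15  ] [0.44   0.0151 0.166 ]
320 252 (np.float64(0.4424), np.float64(0.0041), np.float64(0.153)) [0.4419 0.0042 0.15  ] [0.4397 0.004  0.166 ]
326 252 (np.float64(0.4413), np.float64(-0.0072), np.float64(0.1594)) [ 0.4416 -0.0071  0.15  ] [ 0.4394 -0.0072  0.166 ]
1295 [[ 0.4403 -0.0554  0.1488]
 [ 0.4413 -0.0534  0.1502]
 [ 0.4769 -0.0024  0.1585]
 [ 0.5298  0.0749  0.1739]
 [ 0.5334  0.0858  0.1749]]
```

View pics/s3.png

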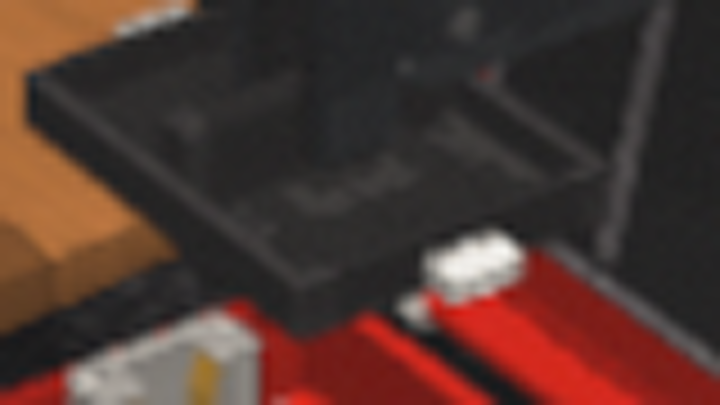

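The crop shows the right ear as a white block at crop (474,262), which is full-image about (337.7,219). The left ear just shows at crop (155,20), and the plate hangs level.

```bash
python3 - <<'E'
from h import *
s=dict(np.load('side2.npz')); im=s['image'].astype(int)
w=(im.min(-1)>120).astype(np.uint8); w[:214]=0; w[225:]=0; w[:,:331]=0; w[:,345:]=0
M=cv2.moments(w,True); cu,cv_=M['m10']/M['m00'],M['m01']/M['m00']; print(M['m00'],cu,cv_,[ray(s,cu,cv_,z).round(4) for z in(.155,.157,.159)])
ys,xs=np.nonzero(w); print(xs.min(),xs.max(),ys.min(),ys.max())
# slot of the near (right) end in the side view, empty scene
c=dict(np.load('side0.npz')); i=c['image'][225:285,290:375]; save('s4',cv2.resize(i,None,fx=9,fy=9,interpolation=cv2.INTER_CUBIC))
E
```

```text
57.0 337.2105263157895 219.31578947368422 [array([ 0.4902, -0.0451,  0.155 ]), array([ 0.4882, -0.0474,  0.157 ]), array([ 0.4863, -0.0497,  0.159 ])]
331 342 216 224
```

View pics/s4.png

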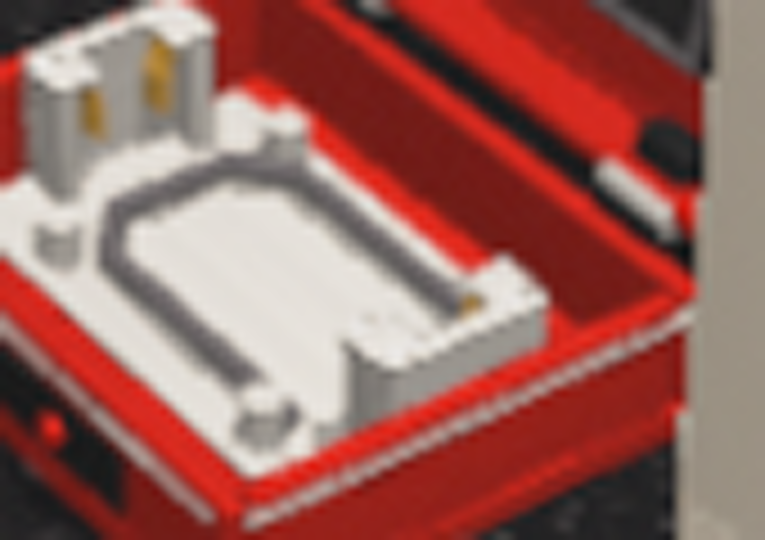

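The side view shows the left slot between posts at crop (100,68) and (135,35). It agrees with the top view only roughly, so I'll refine by feel. I'm lowering to just above the mouth.

```bash
python3 -m creep '[{"dr":[0,0,-0.005],"delta_pos":[-0.0015,-0.002,0.02],"fingers":-1},{"dr":[0,0,-0.005],"delta_pos":[-0.0015,-0.002,0.05],"fingers":-1},{"dr":[0,0,-0.005],"delta_pos":[-0.0015,-0.002,0.075],"fingers":-1},{"dr":[0,0,-0.005],"delta_pos":[-0.0015,-0.002,0.087],"fingers":-1},{"dr":[0,0,-0.005],"delta_pos":[-0.0015,-0.002,0.087],"fingers":-1}]'
python3 - <<'E'
from h import *
to([.4918,.0134,.072],88.3)
c=cam('side'); np.savez('side3',**c); save('s5',cv2.resize(c['image'][200:290,280:380],None,fx=6,fy=6,interpolation=cv2.INTER_CUBIC))
E
```

```text
time: 5.25
tool_pos: [0.4919, 0.0135, 0.0748]
tcp_rot: [0.014, 1.0, -0.001, -0.001]
contact_force: [0.0, -0.2, -2.7]
opening: 0.133
finger_force: 30.0
t 5.25 pos [0.4919 0.0135 0.0748] ydir 88.44 d [ 0.0001 -0.0001  0.0028] dr [-0.0021 -0.0016  0.0024] F [ 0.  -0.2 -2.7] op 0.133 ff 29.99603569507599
```

View pics/s5.png

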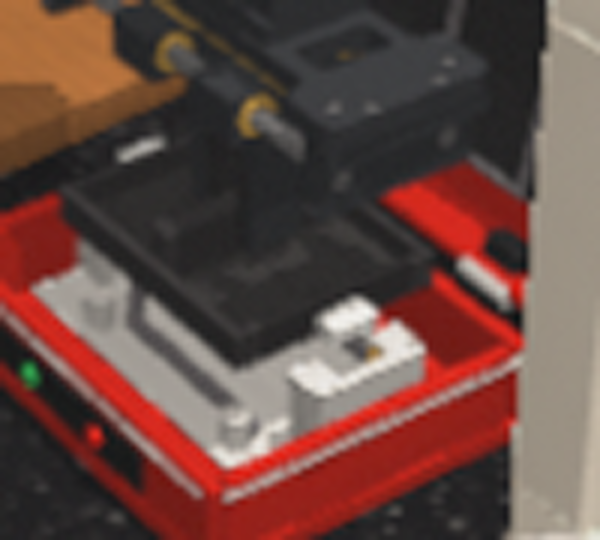

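The ear (crop (350,318)) is just above and in line with the right slot (crop (350,350)). I'm going down in small steps and checking the force.

```bash
python3 -m creep '[{"dr":[0,0,0],"delta_pos":[0,0,0.003],"fingers":-1},{"dr":[0,0,0],"delta_pos":[0,0,0.006],"fingers":-1},{"dr":[0,0,0],"delta_pos":[0,0,0.008],"fingers":-1},{"dr":[0,0,0],"delta_pos":[0,0,0.009],"fingers":-1}]'
python3 -m creep '[{"dr":[0,0,0],"delta_pos":[0,0,0.001],"fingers":-1},{"dr":[0,0,0],"delta_pos":[0,0,0.002],"fingers":-1}]'
```

```text
time: 5.8
tool_pos: [0.4925, 0.0129, 0.0665]
tcp_rot: [0.014, 1.0, -0.001, 0.0]
contact_force: [-0.7, 0.3, -2.7]
opening: 0.133
finger_force: 30.0
time: 6.05
tool_pos: [0.4926, 0.013, 0.0645]
tcp_rot: [0.014, 1.0, -0.001, 0.0]
contact_force: [0.3, -0.1, -2.2]
opening: 0.136
finger_force: 30.0
```

```bash
python3 -m creep '[{"dr":[0,0,0],"delta_pos":[0,0,0.001],"fingers":-1},{"dr":[0,0,0],"delta_pos":[0,0,0.002],"fingers":-1}]'
python3 -m creep '[{"dr":[0,0,0],"delta_pos":[0,0,0.001],"fingers":-1},{"dr":[0,0,0],"delta_pos":[0,0,0.0015],"fingers":-1}]'
```

```text
time: 6.3
tool_pos: [0.4926, 0.013, 0.0625]
tcp_rot: [0.014, 1.0, -0.001, 0.0]
contact_force: [0.1, -0.3, -3.7]
opening: 0.13
finger_force: 30.0
time: 6.55
tool_pos: [0.4925, 0.013, 0.0609]
tcp_rot: [0.014, 1.0, -0.001, 0.0]
contact_force: [0.2, -0.3, -2.6]
opening: 0.133
finger_force: 30.0
```

Ears have entered the slots with no contact. Next come the leaves.

```bash
python3 -m creep '[{"dr":[0,0,0],"delta_pos":[0,0,0.001],"fingers":-1},{"dr":[0,0,0],"delta_pos":[0,0,0.002],"fingers":-1},{"dr":[0,0,0],"delta_pos":[0,0,0.003],"fingers":-1}]'
python3 -m creep '[{"dr":[0,0,0],"delta_pos":[0,0,0.001],"fingers":-1},{"dr":[0,0,0],"delta_pos":[0,0,0.002],"fingers":-1}]'
```

```text
time: 6.92
tool_pos: [0.4925, 0.013, 0.0579]
tcp_rot: [0.014, 1.0, -0.001, 0.0]
contact_force: [-0.8, 0.9, -1.4]
opening: 0.134
finger_force: 30.0
time: 7.18
tool_pos: [0.4924, 0.013, 0.056]
tcp_rot: [0.014, 1.0, -0.001, 0.0]
contact_force: [-0.3, 1.4, -1.6]
opening: 0.135
finger_force: 30.0
```

```bash
python3 -m creep '[{"dr":[0,0,0],"delta_pos":[0,0,0.001],"fingers":-1},{"dr":[0,0,0],"delta_pos":[0,0,0.002],"fingers":-1}]'
python3 -m creep '[{"dr":[0,0,0],"delta_pos":[0,0,0.001],"fingers":-1},{"dr":[0,0,0],"delta_pos":[0,0,0.002],"fingers":-1}]'
```

```text
time: 7.42
tool_pos: [0.4925, 0.013, 0.0546]
tcp_rot: [0.014, 1.0, -0.001, -0.0]
contact_force: [-4.3, 0.4, 7.6]
opening: 0.13
finger_force: 30.0
time: 7.68
tool_pos: [0.4929, 0.013, 0.0534]
tcp_rot: [0.014, 1.0, -0.001, 0.0]
contact_force: [-6.1, -0.1, 9.2]
opening: 0.134
finger_force: 30.0
```

Fx of -6 N means the ears sit slightly too far back, so I'm easing about 1 mm toward -x.

```bash
python3 -m creep '[{"dr":[0,0,0],"delta_pos":[0.0006,0,0],"fingers":-1},{"dr":[0,0,0],"delta_pos":[0.0012,0,0],"fingers":-1},{"dr":[0,0,0],"delta_pos":[0.0012,0,0.001],"fingers":-1}]'
```

```text
time: 8.05
tool_pos: [0.4928, 0.013, 0.0529]
tcp_rot: [0.014, 1.0, -0.001, 0.001]
contact_force: [-3.9, 0.3, 10.6]
opening: 0.133
finger_force: 30.0
```

```bash
python3 -m creep '[{"dr":[0,0,0],"delta_pos":[0,0,0.001],"fingers":-1},{"dr":[0,0,0],"delta_pos":[0,0,0.002],"fingers":-1}]'
```

```text
time: 8.3
tool_pos: [0.4925, 0.0128, 0.0499]
tcp_rot: [0.014, 1.0, -0.001, 0.001]
contact_force: [-0.7, -1.7, 6.3]
opening: 0.133
finger_force: 30.0
```

```bash
python3 -m creep '[{"dr":[0,0,0],"delta_pos":[0,0,0.001],"fingers":-1},{"dr":[0,0,0],"delta_pos":[0,0,0.002],"fingers":-1},{"dr":[0,0,0],"delta_pos":[0,0,0.003],"fingers":-1}]'
```

```text
time: 8.68
tool_pos: [0.4927, 0.0129, 0.0474]
tcp_rot: [0.014, 1.0, -0.001, 0.001]
contact_force: [-1.0, -1.3, 7.9]
opening: 0.134
finger_force: 30.0
```

```bash
python3 -m creep '[{"dr":[0,0,0],"delta_pos":[0,0,0.001],"fingers":-1},{"dr":[0,0,0],"delta_pos":[0,0,0.002],"fingers":-1}]'
```

```text
time: 8.93
tool_pos: [0.4927, 0.013, 0.0454]
tcp_rot: [0.014, 1.0, -0.001, 0.001]
contact_force: [-3.3, -0.2, 8.6]
opening: 0.131
finger_force: 30.0
```

```bash
python3 -m creep '[{"dr":[0,0,0],"delta_pos":[0,0,0.0007],"fingers":-1},{"dr":[0,0,0],"delta_pos":[0,0,0.0014],"fingers":-1}]'
```

```text
time: 9.18
tool_pos: [0.4927, 0.013, 0.044]
tcp_rot: [0.014, 1.0, -0.001, 0.001]
contact_force: [-2.6, -0.7, 8.7]
opening: 0.135
finger_force: 30.0
```

```bash
python3 -m creep '[{"dr":[0,0,0],"delta_pos":[0,0,0.0005],"fingers":-1},{"dr":[0,0,0],"delta_pos":[0,0,0.001],"fingers":-1}]'
```

```text
time: 9.43
tool_pos: [0.4928, 0.013, 0.0432]
tcp_rot: [0.014, 1.0, -0.001, 0.001]
contact_force: [-3.5, -0.9, 13.2]
opening: 0.133
finger_force: 30.0
```

```bash
python3 -m creep '[{"dr":[0,0,0],"delta_pos":[0,0,0.0005],"fingers":-1},{"dr":[0,0,0],"delta_pos":[0,0,0.0005],"fingers":-1}]'
```

```text
time: 9.68
tool_pos: [0.4928, 0.013, 0.0432]
tcp_rot: [0.014, 1.0, -0.001, 0.001]
contact_force: [-4.5, -0.5, 14.4]
opening: 0.131
finger_force: 30.0
```

```bash
python3 -m creep '[{"dr":[0,0,0],"delta_pos":[0,0,0.0006],"fingers":-1},{"dr":[0,0,0],"delta_pos":[0,0,0.0006],"fingers":-1}]'
```

```text
time: 9.93
tool_pos: [0.4928, 0.013, 0.0431]
tcp_rot: [0.014, 1.0, -0.001, 0.001]
contact_force: [-6.8, -1.1, 19.0]
opening: 0.134
finger_force: 30.0
```

It has stopped at the expected height (0.043) with force building, so it's seated. One last small press, then release with a small opening.

```bash
python3 -m creep '[{"dr":[0,0,0],"delta_pos":[0,0,0.0005],"fingers":-1},{"dr":[0,0,0],"delta_pos":[0,0,0.0005],"fingers":-1}]'
python3 -m creep '[{"dr":[0,0,0],"delta_pos":[0,0,-0.001],"fingers":-1},{"dr":[0,0,0],"delta_pos":[0,0,-0.001],"fingers":-0.15},{"dr":[0,0,0],"delta_pos":[0,0,-0.001],"fingers":-0.15},{"dr":[0,0,0],"delta_pos":[0,0,-0.001],"fingers":-0.15}]'
python3 -m creep '[{"dr":[0,0,0],"delta_pos":[0,0,-0.015],"fingers":-0.15},{"dr":[0,0,0],"delta_pos":[0,0,-0.04],"fingers":-0.15},{"dr":[0,0,0],"delta_pos":[0,0,-0.09],"fingers":-0.15},{"dr":[0,0,0],"delta_pos":[0,0,-0.14],"fingers":-0.15},{"dr":[0,0,0],"delta_pos":[0,0,-0.18],"fingers":-0.15}]'
```

```text
time: 10.18
tool_pos: [0.4928, 0.0129, 0.0431]
tcp_rot: [0.014, 1.0, -0.001, 0.001]
contact_force: [-8.5, -0.5, 22.8]
opening: 0.133
finger_force: 30.0
time: 10.68
tool_pos: [0.4911, 0.013, 0.0406]
tcp_rot: [0.014, 1.0, -0.001, -0.0]
contact_force: [0.4, -0.4, -0.1]
opening: 0.421
finger_force: 0.0
time: 11.3
tool_pos: [0.4919, 0.0134, 0.2244]
tcp_rot: [0.014, 1.0, -0.001, 0.002]
contact_force: [0.7, -0.1, -0.0]
opening: 0.425
finger_force: 0.0
```

```bash
python3 - <<'E'
from h import *
t=dict(np.load('top0.npz')); W=cloud(t); s0=dict(np.load('side0.npz')); W2=cloud(s0)
A=np.vstack([W.reshape(-1,3),W2.reshape(-1,3)])
for x in np.arange(.64,.82,.02):
    print(round(x,2),[ (lambda q: round(float(q.max()),2) if len(q) else None)(A[(abs(A[:,0]-x)<.01)&(abs(A[:,1]-y)<.015)][:,2]) for y in np.arange(.15,-.13,-.03)])
c=cam('side'); np.savez('side4',**c); W=cloud(c); save('s6',cv2.resize(c['image'][200:290,270:380],None,fx=7,fy=6,interpolation=cv2.INTER_CUBIC))
im=c['image'].astype(int); X=W
m=(im.max(-1)<90)&(W[...,2]>.025)&(W[...,2]<.075)&(abs(W[...,0]-.49)<.06)&(abs(W[...,1]-.013)<.065)
P=W[m]; print(m.sum(),np.percentile(P,[1,50,99],axis=0).round(4))
q=P[P[:,2]<.044]; G=np.c_[q[:,:2]-[.49,.013],np.ones(len(q))]; k=np.linalg.lstsq(G,q[:,2],rcond=None)[0]; print('floor plane',k.round(4),len(q))
q=P[(P[:,2]>.044)&(P[:,2]<.053)]; print('rim med z by y half',[np.median(q[(q[:,1]>.04)][:,2]),np.median(q[(q[:,1]<-.01)][:,2])])
E
```

```text
0.64 [0.01, 0.01, None, 0.23, 0.23, 0.23, 0.23, None, 0.01, 0.27]
0.66 [0.01, 0.01, None, None, None, None, None, None, 0.01, 0.27]
0.68 [0.01, 0.01, 0.01, None, None, None, 0.0, 0.01, 0.01, 0.27]
0.7 [0.29, 0.01, 0.01, 0.01, None, None, 0.01, 0.01, 0.01, 0.28]
0.72 [0.29, 0.28, 0.01, 0.01, 0.01, 0.01, 0.01, 0.01, 0.01, 0.27]
0.74 [0.27, 0.27, 0.27, 0.27, 0.01, 0.01, 0.01, 0.01, 0.01, 0.27]
0.76 [0.2, 0.29, 0.29, 0.28, 0.02, 0.02, 0.02, 0.02, 0.01, 0.28]
0.78 [0.15, 0.29, 0.29, 0.22, 0.02, 0.25, 0.25, 0.25, 0.02, 0.28]
0.8 [0.14, 0.28, 0.19, 0.02, 0.25, 0.25, 0.25, 0.25, 0.24, 0.27]
1349 [[ 0.4433 -0.0448  0.0329]
 [ 0.4871  0.0078  0.04  ]
 [ 0.5461  0.0691  0.0608]]
floor plane [-0.0163  0.0071  0.0377] 834
rim med z by y half [np.float64(0.046708098182334526), np.float64(0.046785702899153465)]
```

View pics/s6.png

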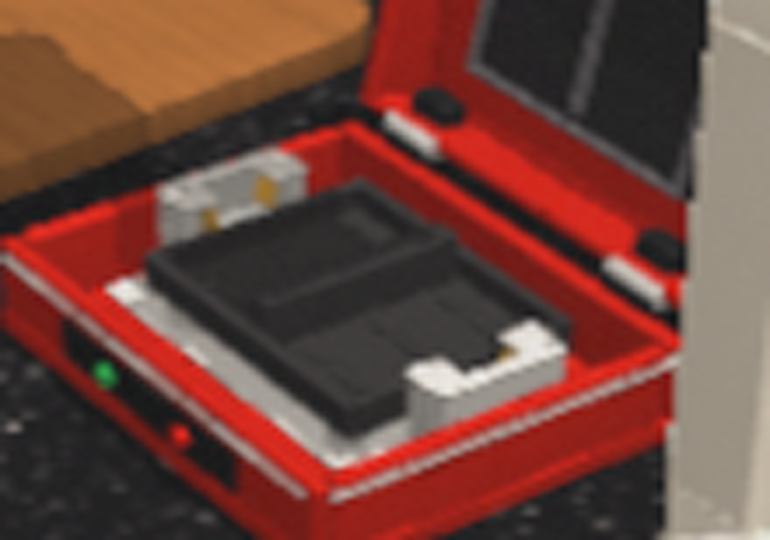

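The side view shows the plate flat on its pads. The floor measures z≈0.038, both rim halves are level at 0.047, and the ears are down in both slots. The next step is to go over and behind the lid.

```bash
python3 -m creep '[{"dr":[0,0,0],"delta_pos":[0,0,-0.05],"fingers":-1},{"dr":[0,0,0],"delta_pos":[-0.03,0,-0.085],"fingers":-1},{"dr":[0,0,0],"delta_pos":[-0.085,0,-0.085],"fingers":-1},{"dr":[0,0,0],"delta_pos":[-0.14,0,-0.085],"fingers":-1},{"dr":[0,0,0],"delta_pos":[-0.168,0,-0.085],"fingers":-1}]'
python3 -m creep '[{"dr":[0,0,0],"delta_pos":[-0.001,0,0],"fingers":-1}]'
python3 -c "
from h import *
to([.66,.013,.205],90)
c=cam('side'); np.savez('side5',**c); save('s7',c['image'][60:300,200:500])
"
```

```text
time: 11.98
tool_pos: [0.6613, 0.0088, 0.3063]
tcp_rot: [0.014, 1.0, -0.001, 0.001]
contact_force: [-0.2, -0.2, -0.0]
opening: 0.002
finger_force: 0.0
time: 12.1
tool_pos: [0.6613, 0.0088, 0.3056]
tcp_rot: [0.014, 1.0, -0.001, -0.0]
contact_force: [-0.6, 0.4, 0.2]
opening: 0.003
finger_force: 0.0
t 12.1 pos [0.6613 0.0088 0.3056] ydir 88.4 d [0.0014 0.0044 0.1006] dr [-0.0021 -0.0004 -0.0279] F [-0.6  0.4  0.2] op 0.003 ff 0.0
```

View pics/s7.png

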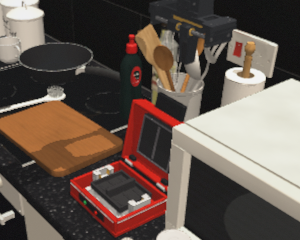

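The side view shows the closed fingers at crop (215,50), behind the lid and clear of the utensils at crop (170,60). I'm lowering behind the lid.

```bash
python3 -m creep '[{"dr":[0,0,0],"delta_pos":[0,0.004,0.04],"fingers":-1},{"dr":[0,0,0],"delta_pos":[0,0.004,0.075],"fingers":-1},{"dr":[0,0,0],"delta_pos":[0,0.004,0.095],"fingers":-1},{"dr":[0,0,0],"delta_pos":[0,0.004,0.095],"fingers":-1}]'
python3 -m creep '[{"dr":[0,0,0],"delta_pos":[0.008,0,0],"fingers":-1},{"dr":[0,0,0],"delta_pos":[0.016,0,0],"fingers":-1},{"dr":[0,0,0],"delta_pos":[0.024,0,-0.002],"fingers":-1},{"dr":[0,0,0],"delta_pos":[0.032,0,-0.004],"fingers":-1}]'
python3 - <<'E'
from h import *
to([.608,.013,.226])
h=np.array([.563,.056])
for th in np.arange(1.6,-.05,-.2):
    L=.168; print(round(th,2),(h+[-L*np.cos(th)+.036*np.sin(th)+.009, L*np.sin(th)+.036*np.cos(th)]).round(3))
E
```

```text
time: 12.65
tool_pos: [0.6586, 0.0127, 0.2097]
tcp_rot: [0.014, 1.0, -0.001, -0.001]
contact_force: [-0.9, -0.3, -0.6]
opening: 0.007
finger_force: 0.0
time: 13.15
tool_pos: [0.6299, 0.0135, 0.2177]
tcp_rot: [0.014, 1.0, -0.001, 0.003]
contact_force: [4.3, 0.4, 3.4]
opening: 0.007
finger_force: 2.2
t 13.15 pos [0.6299 0.0135 0.2177] ydir 88.41 d [ 0.0218 -0.0011 -0.0084] dr [-0.002   0.0062  0.    ] F [4.3 0.4 3.4] op 0.007 ff 2.226612560916692
1.6 [0.613 0.223]
1.4 [0.579 0.228]
1.2 [0.545 0.226]
1.0 [0.512 0.217]
0.8 [0.481 0.202]
0.6 [0.454 0.181]
0.4 [0.431 0.155]
0.2 [0.415 0.125]
0.0 [0.404 0.092]
```

```bash
python3 -m creep '[{"dr":[0,0,0],"delta_pos":[0.017,0,-0.006],"fingers":-1},{"dr":[0,0,0],"delta_pos":[0.034,0,-0.009],"fingers":-1},{"dr":[0,0,0],"delta_pos":[0.051,0,-0.01],"fingers":-1},{"dr":[0,0,0],"delta_pos":[0.068,0,-0.01],"fingers":-1},{"dr":[0,0,0],"delta_pos":[0.085,0,-0.008],"fingers":-1}]'
```

```text
time: 13.78
tool_pos: [0.5418, 0.016, 0.2228]
tcp_rot: [0.014, 1.0, -0.001, -0.0]
contact_force: [2.7, -0.4, 2.0]
opening: 0.006
finger_force: 1.5
```

```bash
python3 -m creep '[{"dr":[0,0,0],"delta_pos":[0.016,0,0.004],"fingers":-1},{"dr":[0,0,0],"delta_pos":[0.033,0,0.009],"fingers":-1},{"dr":[0,0,0],"delta_pos":[0.049,0,0.016],"fingers":-1},{"dr":[0,0,0],"delta_pos":[0.064,0,0.024],"fingers":-1}]'
```

```text
time: 14.28
tool_pos: [0.4775, 0.0177, 0.1976]
tcp_rot: [0.014, 1.0, -0.001, -0.001]
contact_force: [2.1, -0.1, 0.4]
opening: 0.003
finger_force: 0.7
```

```bash
python3 -m creep '[{"dr":[0,0,0],"delta_pos":[0.012,0,0.008],"fingers":-1},{"dr":[0,0,0],"delta_pos":[0.023,0,0.017],"fingers":-1},{"dr":[0,0,0],"delta_pos":[0.035,0,0.029],"fingers":-1},{"dr":[0,0,0],"delta_pos":[0.046,0,0.043],"fingers":-1}]'
```

```text
time: 14.78
tool_pos: [0.4326, 0.0189, 0.1551]
tcp_rot: [0.014, 1.0, -0.001, 0.0]
contact_force: [1.1, 0.2, 0.4]
opening: 0.009
finger_force: 0.5
```

```bash
python3 -m creep '[{"dr":[0,0,0],"delta_pos":[0.004,0,0.007],"fingers":-1},{"dr":[0,0,0],"delta_pos":[0.007,0,0.014],"fingers":-1},{"dr":[0,0,0],"delta_pos":[0.011,0,0.021],"fingers":-1},{"dr":[0,0,0],"delta_pos":[0.014,0,0.028],"fingers":-1}]'
python3 -c "
from h import *
to([.412,.018,.092])"
```

```text
time: 15.28
tool_pos: [0.4194, 0.0192, 0.1276]
tcp_rot: [0.014, 1.0, -0.001, 0.0]
contact_force: [0.4, -1.2, 1.7]
opening: 0.005
finger_force: 0.5
t 15.28 pos [0.4194 0.0192 0.1276] ydir 88.41 d [ 0.0074 -0.0013  0.0356] dr [-0.0021  0.0005  0.    ] F [ 0.4 -1.2  1.7] op 0.005 ff 0.47882551378052085
```

Now the last 35 mm, slowly.

```bash
python3 -m creep '[{"dr":[0,0,0],"delta_pos":[0.002,0,0.005],"fingers":-1},{"dr":[0,0,0],"delta_pos":[0.004,0,0.01],"fingers":-1},{"dr":[0,0,0],"delta_pos":[0.006,0,0.015],"fingers":-1},{"dr":[0,0,0],"delta_pos":[0.007,0,0.02],"fingers":-1},{"dr":[0,0,0],"delta_pos":[0.007,0,0.025],"fingers":-1}]'
```

```text
time: 15.9
tool_pos: [0.4124, 0.0193, 0.1026]
tcp_rot: [0.014, 1.0, -0.001, 0.0]
contact_force: [-1.3, -0.6, 0.1]
opening: 0.008
finger_force: 0.4
```

```bash
python3 -m creep '[{"dr":[0,0,0],"delta_pos":[0,0,0.002],"fingers":-1},{"dr":[0,0,0],"delta_pos":[0,0,0.004],"fingers":-1},{"dr":[0,0,0],"delta_pos":[0,0,0.006],"fingers":-1}]'
```

```text
time: 16.27
tool_pos: [0.4126, 0.0193, 0.0969]
tcp_rot: [0.014, 1.0, -0.001, 0.0]
contact_force: [-0.6, -0.3, 1.7]
opening: 0.004
finger_force: 0.4
```

```bash
python3 -m creep '[{"dr":[0,0,0],"delta_pos":[0,0,0.001],"fingers":-1},{"dr":[0,0,0],"delta_pos":[0,0,0.002],"fingers":-1},{"dr":[0,0,0],"delta_pos":[0,0,0.003],"fingers":-1}]'
```

```text
time: 16.65
tool_pos: [0.4125, 0.0193, 0.094]
tcp_rot: [0.014, 1.0, -0.001, 0.0]
contact_force: [-1.3, -0.1, 0.6]
opening: 0.007
finger_force: 0.3
```

```bash
python3 -m creep '[{"dr":[0,0,0],"delta_pos":[0,0,0.0007],"fingers":-1},{"dr":[0,0,0],"delta_pos":[0,0,0.0015],"fingers":-1}]'
```

```text
time: 16.9
tool_pos: [0.4125, 0.0193, 0.0925]
tcp_rot: [0.014, 1.0, -0.001, 0.0]
contact_force: [-0.5, -0.3, 1.2]
opening: 0.004
finger_force: 0.4
```

```bash
python3 -m creep '[{"dr":[0,0,0],"delta_pos":[0,0,0.0007],"fingers":-1},{"dr":[0,0,0],"delta_pos":[0,0,0.0014],"fingers":-1},{"dr":[0,0,0],"delta_pos":[0,0,0.0014],"fingers":-1}]'
```

```text
time: 17.27
tool_pos: [0.4125, 0.0193, 0.0923]
tcp_rot: [0.014, 1.0, -0.001, -0.0]
contact_force: [-4.9, 0.4, 11.7]
opening: 0.005
finger_force: 5.7
```

```bash
python3 -m creep '[{"dr":[0,0,0],"delta_pos":[0,0,0.0007],"fingers":-1},{"dr":[0,0,0],"delta_pos":[0,0,0.0007],"fingers":-1}]'
```

```text
time: 17.52
tool_pos: [0.4126, 0.0193, 0.0923]
tcp_rot: [0.014, 1.0, -0.001, -0.0]
contact_force: [-8.9, 0.1, 17.2]
opening: 0.004
finger_force: 8.5
```

The lid has reached its hard stop at 0.092, the expected shut height. I'm backing straight off and checking by depth.

```bash
python3 -m creep '[{"dr":[0,0,0],"delta_pos":[0,0,-0.004],"fingers":-1},{"dr":[0,0,0],"delta_pos":[0,0,-0.03],"fingers":-1},{"dr":[0,0,0],"delta_pos":[0,0,-0.08],"fingers":-1},{"dr":[0,0,0],"delta_pos":[0,0,-0.14],"fingers":-1},{"dr":[0,0,0],"delta_pos":[0,0,-0.18],"fingers":-1}]'
python3 -m creep '[{"dr":[0,0,0],"delta_pos":[0,0.02,0],"fingers":-1},{"dr":[0,0,0],"delta_pos":[0,0.02,0],"fingers":-1}]'
python3 - <<'E'
from h import *
c=cam('side'); W=cloud(c); im=c['image'].astype(int); a=dict(np.load('side0.npz')); W0=cloud(a)
red=(im[...,0]>110)&(im[...,1]<70)&(im[...,2]<70)&(W[...,2]>.075)&(W[...,2]<.12)
P=W[red]; G=np.c_[P[:,:2]-[.49,.013],np.ones(len(P))]; k=np.linalg.lstsq(G[P[:,2]>.085],P[P[:,2]>.085][:,2],rcond=None)[0]; print(len(P),'lid top plane (slope x,y,z)',k.round(4))
d=np.abs(im-a['image'].astype(int)).sum(-1)
print('changed px around jar/mug/shaker',[(d[y0:y1,x0:x1]>90).sum() for x0,x1,y0,y1 in((312,340,295,340),(352,394,288,352),(384,440,312,378))])
E
```

```text
time: 18.15
tool_pos: [0.4133, 0.0197, 0.2733]
tcp_rot: [0.014, 1.0, -0.001, 0.002]
contact_force: [1.3, -0.1, -0.2]
opening: 0.008
finger_force: 0.0
time: 18.4
tool_pos: [0.4133, 0.0402, 0.2708]
tcp_rot: [0.013, 1.0, -0.001, 0.001]
contact_force: [-0.3, 0.1, -0.8]
opening: 0.007
finger_force: 0.0
2575 lid top plane (slope x,y,z) [0.0072 0.016  0.0916]
changed px around jar/mug/shaker [np.int64(14), np.int64(0), np.int64(0)]
```

```bash
python3 -c "
from bench import r
print(r.close_job())"
```

```text
the job is handed in; nothing more can be done
None
```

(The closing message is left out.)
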